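# Bring the hot walnut sample under the magnifier on the tray lifter

## Task

The walnut in the sample tray on the bench scale has just come out of the dryer and has to be looked at: pick up the flat tray lifter by its bar grip, slide its blade into the channel under the tray until it is fully home, then lift the tray on the blade and carry it, the walnut staying in its pocket, to the magnifier lamp. Finish while still holding it there, level and still, with the pocket centred under the lens about 10 cm below it. Tray and walnut are hot, so do not touch them with the gripper, and leave the other things on the bench where they are.

Things in the scene. Friction and masses are not known exactly. Their poses are not given: they have to be found in the camera images.
- lifter_grip (a point): centre of the black bar grip of the tray lifter, 170 g, lying blade down on the bench right of the scale, in one of two places (the brush has the other). Bar 80 mm long along x, 20 wide along y, 24 high, centre 55 mm above the blade's underside, pinched across its width from above with 60 N or more (the load lies 90 to 145 mm ahead). x: forward along the blade, z: up
- lifter_toe (a point): middle of the front edge of the lifter's flat steel blade, half-way through its thickness: 185 mm ahead of lifter_grip and 53.5 mm below it; axes as lifter_grip. Blade 3 mm thick, 40 mm wide, 125 mm long; behind it a cranked neck 16 mm wide rises from 117 mm behind the toe to the bar
- tray: white plastic sample tray (120 g) with the walnut, loose on the scale's platform; it slides if pushed. Square plate 90 x 90 mm, 10 mm thick, on two runners 12 mm high, 16 mm wide along its sides (22 mm high in all). Origin: centre of the underside, z up. Raised on the blade, it rests on it by its weight, kept from sliding only by friction
- tray_mouth (a point): centre of the open end of the channel between the runners: 45 mm behind the tray's origin (-x), 6 mm above its underside; axes as the tray. Channel 58 mm wide, 12 mm high; the blade enters here, moving along the tray's +x, fully home when its toe meets the 4 mm lip that shuts the far end, 86 mm from the mouth. It faces to the robot's right (-y), up to 35 degrees towards the robot
- tray_pocket (a point): centre of the floor of the tray's round pocket: above the tray's origin, 18 mm over its underside; pocket 46 mm across, 4 mm deep, open on top; axes as the tray
- nut_center (a point): centre of the walnut, a ball 34 mm across (14 g) lying loose in the pocket, 17 mm above its floor; it can roll about 6 mm either way and climbs out over the rim if the tray is tipped past about 35 degrees or jerked. Its axes mean nothing.
- scale: bench scale, fixed: white case with a square steel platform 150 x 150 mm, top 50 mm above the bench, and a lower display 30 mm high reaching 140 mm from the centre towards the robot (-x). Origin: on the bench under the platform's centre; z up
- lens (a point): centre of the underside of the fixed magnifier lamp's round head (white ring 116 mm across, 26 mm thick, glass lens in it), 340 mm above the bench, looking straight down; z up. Its post is about 170 mm farther out (+x) and 130 mm to the left (+y), and its arm comes to the head from there, 370 to 415 mm up; the sides towards the robot and the robot's right are free
- brush: bystander: bench brush with a wooden handle, 190 mm long along x, 20 mm high, lying on the bench in the other of the lifter's two places; origin at the middle of its underside, handle to -x
- spare_tray: bystander: an empty sample tray of the same make standing directly on the bench behind the scale to the right; origin at the centre of its underside
- jar: bystander: closed glass jar, 72 mm across, 85 mm high, behind the scale; origin at the centre of its underside
- weight: bystander: brass calibration weight, 32 mm across, 46 mm high, on the robot's side of the lamp; origin at the centre of its underside
- nutcracker: bystander: steel nutcracker, about 155 mm long and 16 mm high, lying behind the scale; origin under its middle
There are look-alikes about, which are no part of the job. Leave any black look-alike of the tray alone.

How it is judged (in metres and radians):
On the way, in this order (a step that is already met when the one before it is completed fails the run):
1. the lifter's blade is fully home in the channel (toe within 8 mm of the lip) while the tray still stands on the scale (x of lifter_toe in the frame of tray above 0.033 m and z of lifter_toe in the frame of tray between -0.002 and 0.013 m and angle between the x axis of lifter_toe and the x axis of tray, either way round below 0.25 rad and contact force between tray and scale above 0.3 N), for 0.2 s.
2. the tray is lifted clear of the scale on the blade (height (world z) of tray_pocket above 0.085 m and contact force between tray and scale below 0.05 N and x of lifter_toe in the frame of tray above 0.02 m), for 0.2 s.
At the end, for the whole second after the job is handed in: The gripper still holds the lifter, the tray rests on its blade and on nothing else (toe within about 2 cm of the lip), the walnut is in its pocket, the pocket is within 3 cm of the lens axis and 6 to 14 cm below the lens's underside, and the tray is at rest and level within 0.12 rad (7 degrees) (horizontal distance between tray_pocket and lens below 0.03 m and z of tray_pocket in the frame of lens between -0.14 and -0.06 m and angle between tray's own z axis and vertical below 0.12 rad and linear speed of tray below 0.03 m/s and angular speed of tray below 0.2 rad/s and x of lifter_toe in the frame of tray above 0.02 m and z of lifter_toe in the frame of tray between 0.004 and 0.014 m and contact force between the fingers and anything else above 3 N and contact force between the arm and tray below 0.3 N and distance between nut_center and tray_pocket below 0.026 m); the arm keeps its last pose, push and grip.
It fails at once if the walnut leaves its pocket (distance between nut_center and tray_pocket above 0.028 m).
It fails at once if the gripper or arm touches the hot tray (contact force between the arm and tray above 0.5 N).
It fails at once if the gripper fingers touch the hot tray (contact force between the fingers and tray above 0.5 N).
It fails at once if the gripper touches the hot walnut (contact force between the fingers and nut above 0.3 N).
It fails at once if a bystander is moved more than 3 cm (distance of any of brush, spare_tray, jar, weight, nutcracker from where it was at the start of the episode above 0.03 m).
It also fails if it takes over 64 s, if anything falls off the work surface, if the arm or the gripper's body presses on something with over 40 N, if the wrist force passes 120 N, or if a joint passes its speed limit or range.

## Robot

A 7-joint arm with a two-finger parallel gripper is mounted at the origin on the work surface. World frame = base frame: x ahead of the robot, y to its left, z up, the work surface at z = 0. Lengths are in m, angles in degrees, forces in N, time in s.
With the tool pointing down it reaches from about 0.35 to 0.9 m from the base axis. Payload 7.2 kg.
Tool frame: the origin (TCP) lies midway between the tips of the shut fingers; the grasp point (between the pads) lies behind it (robot.grip_point_offset is the z of the grasp point in the tool frame, in m); z points along the fingers, y is the line along which they close (so a half turn about z gives the same grasp; the last joint's range is limited). The gripper opens to 88 mm and grips with 3 to 60 N. Pads are 20 mm wide; open, the fingers measure 115 mm over their backs; the gripper's body (75 mm by 178 mm) begins 61 mm behind the grasp point.
Start: joints at [71.837, 23.554, -0.728, 91.456, 0.321, 64.991, -4.71], TCP at [0.154, -0.606, 0.223] pointing down, gripper open.
Joint ranges: [-169.25, 169.25], [-16.82, 113.86], [-84.01, 82.57], [7.8, 145.47], [-59.2, 239.2], [7.22, 106.19], [-163.78, 163.78]. Speed limits (degrees/s): [136.94, 136.94, 172.46, 172.46, 180, 180, 180].

## Interface

Orientations are given as [roll, pitch, yaw] about the fixed x, y, z axes, in that order (R = Rz(yaw) Ry(pitch) Rx(roll)).
In Python, from plant import robot gives the robot as it stands. The module is installed in compiled form; this text tells all that it offers.
- The arm moves only by the tool carry_out, never from a script. Its argument "motion" is one flat list of numbers, 5 for each row, row after row: the finger opening in mm, from 0 to 87.8, then the shift along the world's x, y, z each as a share of 0.15 m, from -1 to 1, then the turn about the world's z as a share of 180 degrees, from -1 to 1. In form: [hand, dx, dy, dz, twist, hand, dx, dy, dz, twist, ...]. A call has 1 to 12 rows; each row is the pose to reach, as a shift and turn from the pose commanded when the call began, turning the shorter way round; what a row does not reach only later rows make up. A row lasts 1/8 s, in which the tool goes at most 62.5 mm and 10.7 degrees, less where a joint would pass 70% of its speed; a pose out of reach is approached as far as the arm can. A call with a number of a shift or a turn outside -1 to 1 is refused whole. A call with a gripper value outside its range is refused whole. The fingers move at their own pace and stop on an object; "force" is the grip in N (left out, the last holds). Time passes only in rows, so rows that repeat a pose let the fingers close. It gives the time, the measured TCP pose, the force, the opening and the grip force at its end, in the units of the state.
- robot.read_state(): the state, without advancing time (a new reading comes with each control period).
- robot.read_camera(name): name is "side" or "top" or "wrist"; returns a dict with "color" (400x640x3 uint8, blue, green, red), "vfov" (degrees; the focal length in pixels is half the picture's height over the tangent of half this angle, whatever the lens; pixels are square), "cx", "cy" (the principal point, pixels), "extrinsics" (4x4, takes a point from world to camera coordinates); the wrist camera has in their place "T_tool_cam" (4x4, takes a point from camera to tool coordinates, whose origin is the TCP and whose axes are the flange's). Camera axes: x right, y down, z forward; pixel columns grow to the right and rows downward; lengths in m; the calibration is good to about 2 mm. The wrist camera is an equidistant fisheye: a pixel r from the principal point sees the ray r / f radians off the axis. A picture is of the moment at which its call begins: read the wrist's pose just before it. There is no depth.
- robot.sign_off(): hands the job in; it is judged then, once.
Trained networks look in the newest picture that a camera, given by its name, has taken for a name from the list of things; names that differ only in an ending like _2 or _b are one class to them, and where a whole thing is asked for, a point or a joint stands for the part that bears it (a point fixed in the world has none). Each returns a list of dicts, best first, with "conf" (0 to 1); they miss things now and then, are a little off and sometimes report something else, mostly with a low value. They report only what shows in the picture. A call takes as long as a camera call. They do not tell look-alikes from the thing itself.
- robot.outline_of(query, camera): "mask" (400x640 bool, what is visible of it) and "rect" ([left, top, right, bottom] in pixels, round what is visible of it).
- robot.mark_of(query, camera): "centre" ([column, row] in pixels: a listed point, or the origin of a listed thing).
The state is a dict: "time_s": time; "qpos": joint angles; "qd": joint speeds; "effort": joint torques, N m; "ee_pos": TCP position; "orientation": TCP orientation; "force": force on the tool from outside, world axes, zero at the start; "moment": the same for the moment, N m; "grip_width": finger opening in m; "grip_force": force on a finger pad.
Only numpy, scipy, OpenCV 4.12 (cv2) and the standard library are available. Lean on these libraries where they do the work, as an engineer would, in place of code of your own. Each camera call takes 0.05 s, during which the arm holds its last target. There are 200 camera calls.

## Working session

There is one attempt and no reset: what is moved stays moved. The work goes in short steps, Python scripts to look and compute and a tool call to move; the robot and the scene stay as the last step left them, time stands still between calls to the robot, and variables do not carry over. Pictures are saved under pics/ and viewed, at most 10 in all, crops included, and the job is handed in when it is done.

Besides the shell and the picture viewer there is one more tool, called after "Request:" as name(argument=value, ...) on one line, values as JSON. carry_out: Moves the arm, as the interface text tells. Shift numbers are shares of 0.15 m and turn numbers shares of 180 degrees, none past 1 either way. Its arguments: {"type":"object","properties":{"motion":{"type":"array","items":{"type":"number"}},"force":{"type":"number"}},"required":["motion"]}

```bash
mkdir -p pics
cat > h.py <<'E'
import numpy as np, cv2
from plant import robot
def ray(cam,px):
    f=cam["color"].shape[0]/2/np.tan(np.radians(cam["vfov"])/2)
    d=np.array([(px[0]-cam["cx"])/f,(px[1]-cam["cy"])/f,1.])
    E=np.array(cam["extrinsics"]);R=E[:3,:3];return -R.T@E[:3,3],R.T@d
def onz(cam,px,z):
    o,d=ray(cam,px);return o+d*(z-o[2])/d[2]
def proj(cam,p):
    f=cam["color"].shape[0]/2/np.tan(np.radians(cam["vfov"])/2)
    E=np.array(cam["extrinsics"]);c=E[:3,:3]@p+E[:3,3];return np.array([cam["cx"]+f*c[0]/c[2],cam["cy"]+f*c[1]/c[2]])
E
python3 - <<'E'
from h import *
np.set_printoptions(precision=3,suppress=True)
Z=dict(lifter_grip=.055,lifter_toe=.0015,tray=.05,tray_mouth=.056,tray_pocket=.068,nut_center=.085,scale=0,lens=.34,brush=0,spare_tray=0,jar=0,weight=0,nutcracker=0)
for n in("top","side"):
    c=robot.read_camera(n);cv2.imwrite(f"pics/{n}.png",c["color"])
    print(n,ray(c,(320,200)))
    for q,z in Z.items():
        print(q,[(round(m["conf"],2),np.round(m["centre"]),onz(c,m["centre"],z)[:2]) for m in robot.mark_of(q,n)[:3]])
s=robot.read_state();print(s["time_s"],s["ee_pos"],s["orientation"],robot.grip_point_offset)
E
```

```text
top (array([ 0.369, -0.015,  1.214]), array([ 0.189, -0.021, -0.982]))
lifter_grip [(0.84, array([357., 239.]), array([ 0.469, -0.153])), (0.29, array([320., 153.]), array([ 0.746, -0.04 ]))]
lifter_toe [(0.88, array([353., 183.]), array([ 0.659, -0.15 ]))]
tray [(0.93, array([291., 214.]), array([0.547, 0.05 ])), (0.68, array([350., 287.]), array([ 0.326, -0.129]))]
tray_mouth [(0.92, array([335., 280.]), array([ 0.345, -0.084])), (0.66, array([306., 214.]), array([0.548, 0.004]))]
tray_pocket [(0.78, array([290., 211.]), array([0.557, 0.051])), (0.65, array([347., 285.]), array([ 0.331, -0.12 ])), (0.65, array([367., 154.]), array([ 0.737, -0.19 ]))]
nut_center [(0.49, array([289., 209.]), array([0.559, 0.056]))]
scale [(0.64, array([286., 221.]), array([0.534, 0.068]))]
lens [(0.65, array([184., 174.]), array([0.601, 0.291]))]
brush [(0.73, array([413., 242.]), array([ 0.463, -0.34 ])), (0.5, array([227., 258.]), array([0.415, 0.255]))]
spare_tray [(0.84, array([368., 156.]), array([ 0.753, -0.203])), (0.3, array([317., 152.]), array([ 0.766, -0.032]))]
jar [(0.95, array([273., 15
[... 611 characters left out ...]
6.]), array([0.535, 0.011]))]
tray_pocket [(0.85, array([318., 261.]), array([0.554, 0.046])), (0.61, array([402., 241.]), array([ 0.336, -0.075]))]
nut_center [(0.52, array([315., 257.]), array([0.561, 0.048]))]
scale [(0.67, array([323., 286.]), array([0.536, 0.069]))]
lens [(0.61, array([263., 246.]), array([0.598, 0.288]))]
brush [(0.66, array([366., 196.]), array([ 0.468, -0.369]))]
spare_tray [(0.61, array([278., 211.]), array([ 0.751, -0.23 ]))]
jar [(0.79, array([239., 287.]), array([0.76 , 0.112]))]
weight [(0.74, array([357., 350.]), array([0.42 , 0.245])), (0.42, array([320., 283.]), array([0.548, 0.06 ]))]
nutcracker []
1.4 [ 0.154 -0.606  0.223] [179.999   0.002  14.254] -0.0187
```

View pics/top.png

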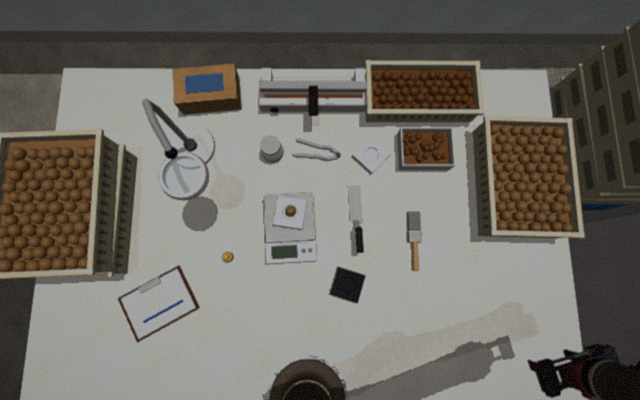

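View pics/side.png

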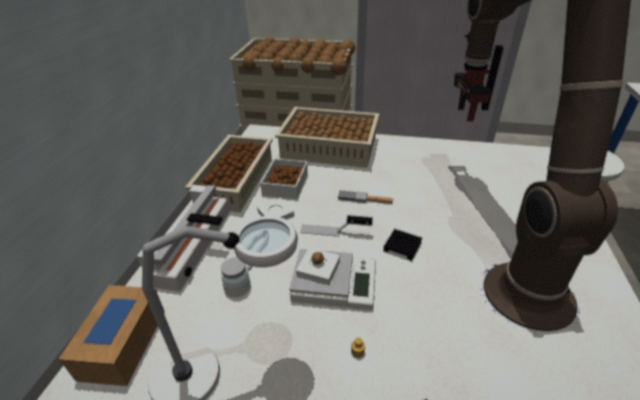

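Top view: lifter with black grip at (358,238) and toe at (353,186). The brush is at (414,240), the white tray with walnut at (290,211), the black look-alike at (348,285) and the lens at (184,175). The side view agrees. Next I'll move above the lifter.

Request:
carry_out(motion=[87.8,0.17,0.25,0,-0.02,87.8,0.35,0.5,0,-0.04,87.8,0.52,0.75,0,-0.06,87.8,0.69,1,0,-0.067], force=60)

```text
time_s: 1.9
ee_pos: [0.2582, -0.4545, 0.2228]
orientation: [180.0, -0.0, 2.1]
force: [0.4, -0.4, -0.1]
grip_width: 0.0879
grip_force: 0.0
```

Request:
carry_out(motion=[87.8,0.17,0.25,0,0,87.8,0.35,0.5,0,0,87.8,0.52,0.75,0,0,87.8,0.69,1,0,0])

```text
time_s: 2.4
ee_pos: [0.3617, -0.3045, 0.2229]
orientation: [180.0, -0.0, 2.2]
force: [1.2, 0.7, 0.4]
grip_width: 0.0878
grip_force: 0.0
```

Request:
carry_out(motion=[87.8,0.17,0.25,0,0,87.8,0.35,0.5,0,0,87.8,0.52,0.75,0,0,87.8,0.69,1,0,0,87.8,0.69,1,0,0])

```text
time_s: 3.02
ee_pos: [0.4661, -0.1524, 0.2229]
orientation: [-179.9, -0.1, 2.5]
force: [-0.4, 0.1, 0.2]
grip_width: 0.0877
grip_force: 0.0
```

```bash
cat >> h.py <<'E'
from scipy.spatial.transform import Rotation as Ro
def wtool(s):
    T=np.eye(4);T[:3,:3]=Ro.from_euler("xyz",s["orientation"],degrees=True).as_matrix();T[:3,3]=s["ee_pos"];return T
def wrist():
    s=robot.read_state();c=robot.read_camera("wrist");c["T"]=wtool(s)@np.array(c["T_tool_cam"]);return s,c
def wz(c,px,z):
    f=c["color"].shape[0]/2/np.tan(np.radians(c["vfov"])/2)
    v=np.array([px[0]-c["cx"],px[1]-c["cy"]]);r=np.hypot(*v);t=r/f
    d=c["T"][:3,:3]@np.array([*(v/max(r,1e-9)*np.sin(t)),np.cos(t)]);o=c["T"][:3,3]
    return o+d*(z-o[2])/d[2]
E
python3 - <<'E'
from h import *
np.set_printoptions(precision=4,suppress=True)
s,c=wrist();cv2.imwrite("pics/w1.png",c["color"]);print(s["time_s"],s["ee_pos"],s["orientation"],s["force"],s["qpos"])
Z=dict(lifter_grip=.055,lifter_toe=.0015,tray=.05,tray_mouth=.056,tray_pocket=.068,nut_center=.085,scale=0)
for q,z in Z.items():
    print(q,[(round(m["conf"],2),np.round(m["centre"]),wz(c,m["centre"],z)[:2]) for m in robot.mark_of(q,"wrist")[:3]])
E
```

```text
3.025 [ 0.4661 -0.1524  0.2229] [-179.9396   -0.0679    2.5363] [-0.4176  0.1236  0.1863] [ 28.3669  11.5388 -18.2544 108.7162   4.0504  60.3202 -79.0108]
lifter_grip [(0.57, array([328., 186.]), array([ 0.4675, -0.1596])), (0.53, array([137., 105.]), array([0.5594, 0.0725]))]
lifter_toe [(0.55, array([328.,  28.]), array([ 0.6559, -0.1512]))]
tray [(0.88, array([297., 272.]), array([ 0.3571, -0.1268])), (0.61, array([152., 109.]), array([0.5537, 0.052 ])), (0.56, array([137., 110.]), array([0.5536, 0.0746]))]
tray_mouth [(0.84, array([180., 113.]), array([0.5474, 0.0106])), (0.63, array([271., 262.]), array([ 0.373 , -0.0959])), (0.27, array([462., 182.]), array([ 0.4817, -0.316 ]))]
tray_pocket [(0.87, array([144., 113.]), array([0.5492, 0.0538])), (0.65, array([298., 274.]), array([ 0.3643, -0.1294]))]
nut_center [(0.8, array([138., 107.]), array([0.5564, 0.0512]))]
scale [(0.58, array([169., 121.]), array([0.5381, 0.0558]))]
```

View pics/w1.png

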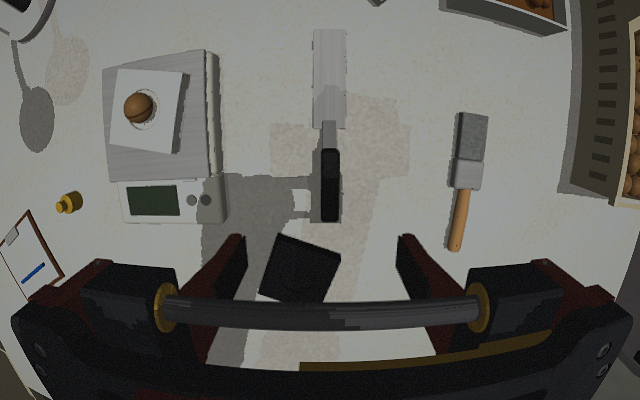

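The wrist view shows the lifter's bar at (330,186) and toe at (330,30), running straight along the image column. The tray mouth faces right, and the black tray lies clear at (300,268). I'll descend part way and re-check.

Request:
carry_out(motion=[87.8,0.01,-0.02,-0.25,0,87.8,0.01,-0.03,-0.45,0,87.8,0.01,-0.03,-0.6,0,87.8,0.01,-0.03,-0.6,0,87.8,0.01,-0.03,-0.6,0])

```text
time_s: 4.05
ee_pos: [0.4663, -0.1606, 0.1335]
orientation: [180.0, -0.1, 2.2]
force: [-0.2, -0.2, -0.5]
grip_width: 0.0881
grip_force: 0.0
```

Run:
```python
from h import *
np.set_printoptions(precision=4,suppress=True)
s,c=wrist();cv2.imwrite("pics/w2.png",c["color"]);print(s["time_s"],s["ee_pos"],s["orientation"])
for q,z in dict(lifter_grip=.055,lifter_toe=.0015,tray_mouth=.056,tray_pocket=.068,nut_center=.085).items():
    print(q,[(round(m["conf"],2),np.round(m["centre"]),wz(c,m["centre"],z)[:2]) for m in robot.mark_of(q,"wrist")[:2]])
# black bar: dark connected blob near column 330
g=cv2.cvtColor(c["color"],cv2.COLOR_BGR2GRAY)
n,l,st,ce=cv2.connectedComponentsWithStats(((g<25)).astype(np.uint8))
for i in range(1,n):
    if st[i,4]>300 and abs(ce[i,0]-325)<60: print(st[i],ce[i],wz(c,ce[i],.067)[:2])
```

```text
4.05 [ 0.4663 -0.1606  0.1335] [179.9798  -0.0512   2.1686]
lifter_grip [(0.95, array([318., 209.]), array([ 0.4688, -0.1581]))]
lifter_toe [(0.75, array([321.,   7.]), array([ 0.6525, -0.1533]))]
tray_mouth [(0.79, array([130., 116.]), array([0.5476, 0.0106])), (0.59, array([248., 297.]), array([ 0.3798, -0.0948]))]
tray_pocket [(0.95, array([ 87., 115.]), array([0.5517, 0.0534])), (0.93, array([284., 315.]), array([ 0.3707, -0.1303]))]
nut_center [(0.95, array([ 76., 115.]), array([0.5529, 0.0527]))]
[ 310  159   25   99 1632] [321.8162 212.4749] [ 0.4697 -0.1607]
[    0   234   633   166 39343] [288.381  337.1121] [ 0.3431 -0.1337]
[ 248  263   90   42 2258] [288.4225 287.6492] [ 0.4002 -0.1345]
[ 238  328   83   27 1121] [285.4469 338.4728] [ 0.3411 -0.1308]
```

View pics/w2.png

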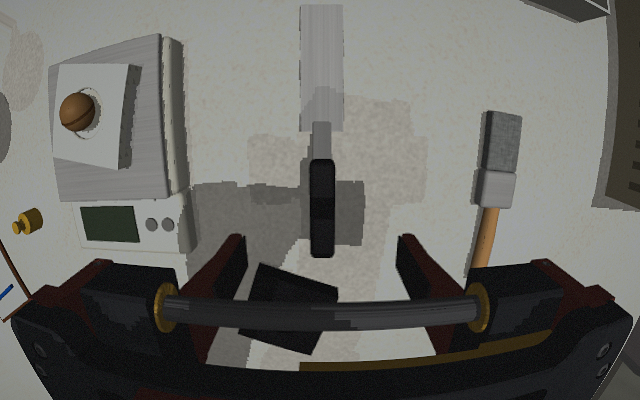

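The bar is centred between the fingers at (322,209), with the blade straight ahead. I'll go down and grip.

Request:
carry_out(motion=[87.8,0.02,0.01,-0.25,0,87.8,0.02,0.01,-0.5,0,87.8,0.02,0.01,-0.65,0,87.8,0.02,0.01,-0.65,0,87.8,0.02,0.01,-0.65,0,0,0.02,0.01,-0.65,0,0,0.02,0.01,-0.65,0,0,0.02,0.01,-0.65,0,0,0.02,0.01,-0.65,0,0,0.02,0.01,-0.65,0,0,0.02,0.01,-0.65,0,0,0.02,0.01,-0.65,0], force=60)

```text
time_s: 5.85
ee_pos: [0.4688, -0.1588, 0.0351]
orientation: [-180.0, 0.0, 2.2]
force: [-0.6, -0.7, -0.6]
grip_width: 0.0213
grip_force: 0.2
```

Request:
carry_out(motion=[0,0,0,0,0,0,0,0,0,0,0,0,0,0,0])

```text
time_s: 6.22
ee_pos: [0.4689, -0.1588, 0.0351]
orientation: [180.0, 0.0, 2.2]
force: [0.4, -0.7, -0.8]
grip_width: 0.0196
grip_force: 59.8
```

Run:
```python
from h import *
np.set_printoptions(precision=4,suppress=True)
def rep(n,P):
    r=cv2.minAreaRect(np.float32(P*1000));b=cv2.boxPoints(r)/1000
    print(n,"centre",np.array(r[0])/1000,"size",r[1],"ang",r[2])
# top camera
c=robot.read_camera("top")
for n,c in(("top",c),):
    m=robot.outline_of("tray",n)
    for k in m[:2]:
        print(n,k["conf"],k["rect"])
    cs,_=cv2.findContours(m[0]["mask"].astype(np.uint8),cv2.RETR_EXTERNAL,cv2.CHAIN_APPROX_NONE)
    k=max(cs,key=cv2.contourArea)[:,0]
    rep(n,np.array([onz(c,p,.066)[:2] for p in k]))
cv2.imwrite("pics/t2.png",cv2.resize(c["color"][150:260,230:340],None,fx=5,fy=5,interpolation=cv2.INTER_CUBIC))
# saved wrist picture w1/w2 with hand-read corners
s,w=wrist()
for nm,pos,o,px in(("w1",[.4661,-.1524,.2229],[-179.94,-.068,2.536],[(118,68),(184,73),(174,154),(110,146)]),("w2",[.4663,-.1606,.1335],[179.98,-.05,2.169],[(62,62),(140,66),(129,169),(52,156)])):
    w["T"]=wtool(dict(ee_pos=pos,orientation=o))@np.array(w["T_tool_cam"])
    P=np.array([wz(w,p,.072)[:2] for p in px]);e=[P[1]-P[2],P[0]-P[3],P[0]-P[1],P[3]-P[2]]
    print(nm,P.mean(0),[(np.linalg.norm(x),np.degrees(np.arctan2(x[1],x[0]))) for x in e]); rep(nm,P)
```

```text
top 0.8 [328.8, 266.6, 368.5, 303.1]
top 0.66 [274.3, 196.2, 306.2, 228.7]
top centre [ 0.334  -0.1197] size (86.53862762451172, 86.87232208251953) ang 72.0562744140625
w1 [0.5527 0.0514] [(np.float64(0.08922900223956289), np.float64(-7.768598493250226)), (np.float64(0.09367756300057568), np.float64(-8.041637942530656)), (np.float64(0.09228415286282891), np.float64(80.42609539811087)), (np.float64(0.09269755723580564), np.float64(83.18345781110965))]
w1 centre [0.5528 0.0513] size (92.67635345458984, 93.67756652832031) ang 81.95836639404297
w2 [0.5534 0.0466] [(np.float64(0.0862035955088511), np.float64(-8.949505819262205)), (np.float64(0.09174807070289784), np.float64(-11.641711193132297)), (np.float64(0.09939196495725289), np.float64(78.96832218532934)), (np.float64(0.10365199095118575), np.float64(82.06323725662214))]
w2 centre [0.552  0.0463] size (103.50082397460938, 91.74285125732422) ang 78.96833038330078
```

View pics/t2.png

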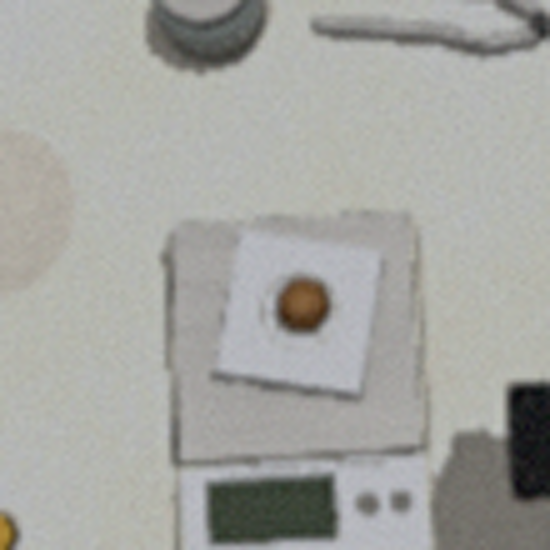

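Top-view crop: the white tray is turned about 8° on the platform, corners (240,228), (380,250), (362,396), (215,376), so its yaw is about 81° and its centre about (0.553, 0.051). I'll lift the tool, swing round and line up.

Request:
carry_out(motion=[0,0,0,0.1,0,0,0,0,0.25,0,0,0,0,0.42,0,0,0,0,0.55,0,0,0,0,0.6,0,0,0,0,0.6,0])

```text
time_s: 7.12
ee_pos: [0.469, -0.1588, 0.1257]
orientation: [180.0, -0.0, 2.2]
force: [-0.2, 0.2, -1.3]
grip_width: 0.0194
grip_force: 59.8
```

Request:
carry_out(motion=[0,0.02,-0.05,0,0.03,0,0.05,-0.12,0,0.08,0,0.08,-0.18,0,0.13,0,0.12,-0.24,0,0.18,0,0.15,-0.3,0,0.23,0,0.18,-0.35,0,0.28,0,0.22,-0.4,0,0.33,0,0.25,-0.43,0,0.38,0,0.27,-0.45,0,0.42,0,0.27,-0.45,0,0.438,0,0.27,-0.45,0,0.438,0,0.27,-0.45,0,0.438])

```text
time_s: 8.62
ee_pos: [0.5091, -0.2261, 0.1246]
orientation: [-180.0, -0.0, 81.0]
force: [0.0, 0.4, -2.2]
grip_width: 0.0197
grip_force: 59.8
```

```bash
cat > look.py <<'E'
from h import *
from scipy.optimize import least_squares
np.set_printoptions(precision=4,suppress=True)
s,w=wrist();C={"top":robot.read_camera("top"),"side":robot.read_camera("side")}
import sys
cv2.imwrite(f"pics/{sys.argv[1]}.png",w["color"]);cv2.imwrite(f"pics/{sys.argv[1]}s.png",C["side"]["color"])
print(s["time_s"],s["ee_pos"],s["orientation"],s["grip_force"],s["force"])
for q in("lifter_grip","lifter_toe","tray_mouth","tray_pocket"):
    L=[];tag=[]
    for n in("wrist","top","side"):
        ms=robot.mark_of(q,n)
        for m in ms[:3]:
            if n=="wrist":
                a=wz(w,m["centre"],.1);o=w["T"][:3,3]
            else: o,d=ray(C[n],m["centre"]);a=o+d*(.1-o[2])/d[2]
            L.append((o,(a-o)/np.linalg.norm(a-o)));tag.append((n,round(m["conf"],2)))
    for i in range(len(L)):
        for j in range(i):
            if tag[i][0]!=tag[j][0]:
                A=sum(np.eye(3)-np.outer(d,d) for o,d in(L[i],L[j]));b=sum((np.eye(3)-np.outer(d,d))@o for o,d in(L[i],L[j]))
                p=np.linalg.solve(A,b);g=np.linalg.norm(np.cross(p-L[i][0],L[i][1]))*2
                if g<.015: print(q,tag[j],tag[i],p,"gap",round(g,4))
E
python3 look.py a1
```

```text
8.625 [ 0.5091 -0.2261  0.1246] [-179.9566   -0.0191   80.9617] 59.84015107154846 [ 0.0067  0.3937 -2.1869]
lifter_grip ('wrist', 0.91) ('top', 0.74) [ 0.5093 -0.2161  0.1639] gap 0.0058
lifter_grip ('wrist', 0.91) ('side', 0.67) [ 0.5057 -0.2304  0.1437] gap 0.0086
lifter_grip ('top', 0.74) ('side', 0.67) [ 0.5038 -0.2161  0.1556] gap 0.008
lifter_toe ('top', 0.76) ('side', 0.85) [ 0.5366 -0.0342  0.1   ] gap 0.0063
tray_mouth ('wrist', 0.63) ('top', 0.64) [ 0.3497 -0.0813  0.0053] gap 0.0055
tray_mouth ('top', 0.81) ('side', 0.97) [0.5389 0.0102 0.0435] gap 0.0104
tray_mouth ('wrist', 0.63) ('side', 0.66) [ 0.3465 -0.0841  0.0051] gap 0.0035
tray_mouth ('top', 0.64) ('side', 0.66) [ 0.3482 -0.0784  0.012 ] gap 0.0057
tray_pocket ('wrist', 0.69) ('top', 0.59) [ 0.3261 -0.1283  0.007 ] gap 0.0017
tray_pocket ('wrist', 0.69) ('side', 0.6) [ 0.3297 -0.1284  0.0133] gap 0.002
tray_pocket ('top', 0.59) ('side', 0.6) [ 0.3275 -0.1285  0.014 ] gap 0.0028
tray_pocket ('top', 0.61) ('side', 0.58) [0.5546 0.0475 0.0668] gap 0.0003
```

View pics/a1.png

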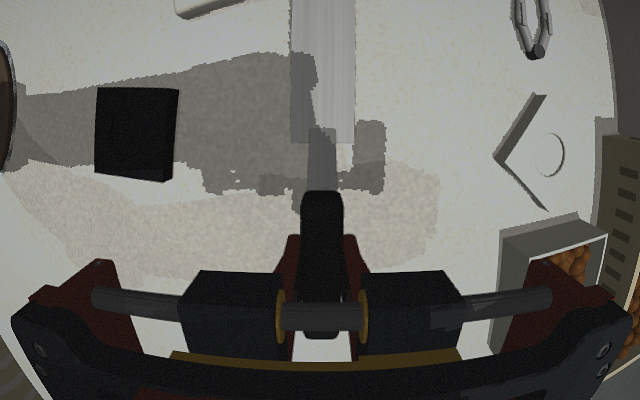

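The lifter is straight in the gripper, with the blade at columns 290–355. The toe is outside the wrist picture, so I'll check it in the side and top views.

Run:
```python
from h import *
np.set_printoptions(precision=1,suppress=True)
C={n:robot.read_camera(n) for n in("top","side")}
s=robot.read_state();T=wtool(s);u=T[:3,0];
P={"toe":T[:3,3]+.185*u+[0,0,.0187-.0535],"bladeback":T[:3,3]+.060*u+[0,0,.0187-.0535],"mouth":np.array([.546,.0065,.056])}
for n,c in C.items():print(n,{k:proj(c,p) for k,p in P.items()})
a=cv2.resize(C["side"]["color"][170:310,270:430],None,fx=5/2*1,fy=5/2,interpolation=cv2.INTER_CUBIC)
a=cv2.resize(C["side"]["color"][190:290,280:380],(400,400),interpolation=cv2.INTER_CUBIC)
b=cv2.resize(C["top"]["color"][190:290,280:380],(400,400),interpolation=cv2.INTER_CUBIC)
cv2.imwrite("pics/cmp.png",np.hstack([a,b]))
```

```text
top {'toe': array([321.5, 215.4]), 'bladeback': array([362.5, 221.7]), 'mouth': array([305.1, 214.6])}
side {'toe': array([329.7, 233.9]), 'bladeback': array([343.3, 208.1]), 'mouth': array([323.7, 254.7])}
```

View pics/cmp.png

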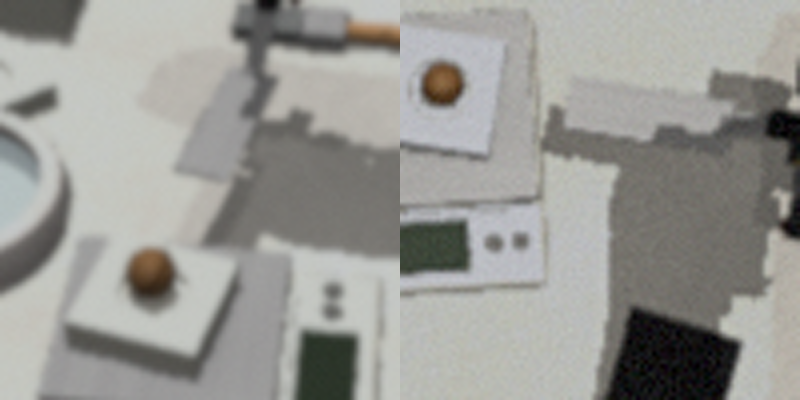

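Run:
```python
from h import *
np.set_printoptions(precision=4,suppress=True)
def go(n,c,px):
    P=np.array([onz(c,p,.072)[:2] for p in px]);print(n,P.tolist(),"centre",P.mean(0))
    print([round(float(np.degrees(np.arctan2(*(P[a]-P[b])[::-1]))),1) for a,b in((0,1),(3,2),(1,2),(0,3))],[round(float(np.linalg.norm(P[a]-P[b])),4) for a,b in((0,1),(3,2),(1,2),(0,3))])
t=robot.read_camera("top");s=robot.read_camera("side")
q=lambda L:[(230+x/5,150+y/5) for x,y in L]
go("top",t,q([(240,228),(380,250),(362,396),(215,376)]))
r=lambda L:[(280+x/4,190+y/4) for x,y in L]
go("side",s,r([(65,322),(103,243),(240,262),(195,357)]))
```

```text
top [[0.6030925326961638, 0.08992034009551217], [0.5890949076153887, 0.0034428634566384016], [0.4986845292827714, 0.014286378612417758], [0.5111677494875251, 0.10375229993937231]] centre [0.5505 0.0529]
[80.8, 82.1, -6.8, -8.6] [0.0876, 0.0903, 0.0911, 0.093]
side [[0.6015369679089496, 0.09198357926689182], [0.5939803338756802, 0.01605393990081483], [0.49886778500985796, 0.01764324682568974], [0.5132386548053418, 0.10649930099551552]] centre [0.5519 0.058 ]
[84.3, 80.8, -1.0, -9.3] [0.0763, 0.09, 0.0951, 0.0895]
```

Projected and seen toe positions agree within about 1 px, so the blade is level. The tray sits at about (0.551, 0.053), yaw 82°. I'll move the toe to 20 mm short of the mouth at channel height.

Request:
carry_out(motion=[0,0.015,0.07,-0.06,0.0056,0,0.03,0.14,-0.13,0.0056,0,0.046,0.21,-0.2,0.0056,0,0.046,0.21,-0.224,0.0056,0,0.046,0.21,-0.224,0.0056,0,0.046,0.21,-0.224,0.0056])

```text
time_s: 10.32
ee_pos: [0.5164, -0.1952, 0.0917]
orientation: [180.0, 0.0, 82.0]
force: [-0.0, -0.3, -2.0]
grip_width: 0.0197
grip_force: 59.8
```

Run:
```python
from h import *
np.set_printoptions(precision=4,suppress=True)
C={n:robot.read_camera(n) for n in("top","side")}
s=robot.read_state();T=wtool(s);u=T[:3,0];print(s["ee_pos"],s["orientation"],s["force"])
off=np.array([0,0,.0187-.0535]);toe=T[:3,3]+.185*u+off
m=np.array([.551,.053,.056])-.045*np.array([.139,.99,0])
for n,c in C.items():print(n,"toe",proj(c,toe),"mouth",proj(c,m))
a=cv2.resize(C["side"]["color"][210:280,285:355],(400,400),interpolation=cv2.INTER_CUBIC)
b=cv2.resize(C["top"]["color"][180:250,275:345],(400,400),interpolation=cv2.INTER_CUBIC)
cv2.imwrite("pics/cmp2.png",np.hstack([a,b]))
```

```text
[ 0.5164 -0.1952  0.0919] [179.9674   0.0167  82.007 ] [ 0.2461  0.3764 -1.2686]
top toe [311.0438 215.7666] mouth [304.4525 215.0023]
side toe [326.3374 250.0411] mouth [324.0275 255.2755]
```

View pics/cmp2.png

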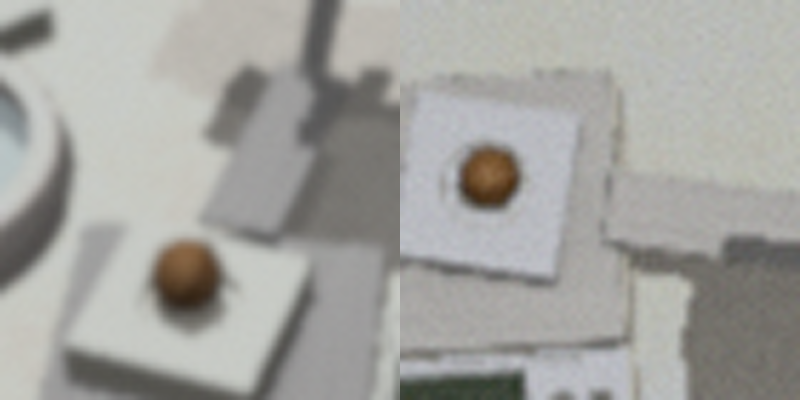

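The toe (top view right panel (607,205), side left panel (239,231)) is in line with the mouth and at channel height. Sliding in.

Request:
carry_out(motion=[0,0.007,0.05,-0.005,0,0,0.015,0.11,-0.005,0,0,0.024,0.17,-0.005,0,0,0.032,0.23,-0.005,0,0,0.04,0.29,-0.005,0,0,0.05,0.35,-0.005,0,0,0.057,0.41,-0.005,0,0,0.066,0.47,-0.005,0,0,0.074,0.53,-0.005,0,0,0.081,0.58,-0.005,0,0,0.088,0.63,-0.005,0,0,0.088,0.63,-0.005,0])

```text
time_s: 11.92
ee_pos: [0.5296, -0.0995, 0.0909]
orientation: [180.0, -0.0, 82.1]
force: [0.6, -0.5, -1.6]
grip_width: 0.0196
grip_force: 59.8
```

Run:
```python
from h import *
np.set_printoptions(precision=4,suppress=True)
t=robot.read_camera("top");si=robot.read_camera("side");s=robot.read_state();print(s["ee_pos"],s["orientation"],s["force"])
for n,c in(("top",t),("side",si)):
  for q,z in(("tray_pocket",.068),("nut_center",.085)):
    print(n,q,[(round(m["conf"],2),m["centre"],onz(c,m["centre"],z)[:2]) for m in robot.mark_of(q,n)[:2]])
C=np.array([.551,.053,.022]);u=np.array([.139,.99,0]);v=np.array([.99,-.139,0])
b=np.hstack([cv2.resize(c["color"][y:y+70,x:x+70],(400,400),interpolation=cv2.INTER_CUBIC) for c,x,y in((si,285,225),(t,265,180))])
cv2.imwrite("pics/cmp3.png",b)
```

```text
[ 0.5295 -0.1005  0.0908] [-179.9987    0.0143   82.0447] [ 0.0959 -0.5599 -1.6659]
top tray_pocket [(0.94, [289.1, 213.6], array([0.5474, 0.0554])), (0.77, [343.4, 283.1], array([ 0.3377, -0.1081]))]
top nut_center [(0.69, [290.4, 210.7], array([0.5536, 0.0505])), (0.6, [290.2, 208.6], array([0.5601, 0.0512]))]
side tray_pocket [(0.84, [401.8, 241.6], array([ 0.3376, -0.0717])), (0.7, [316.6, 262.5], array([0.5565, 0.0506]))]
side nut_center [(0.42, [314.4, 257.2], array([0.5623, 0.049 ]))]
```

View pics/cmp3.png

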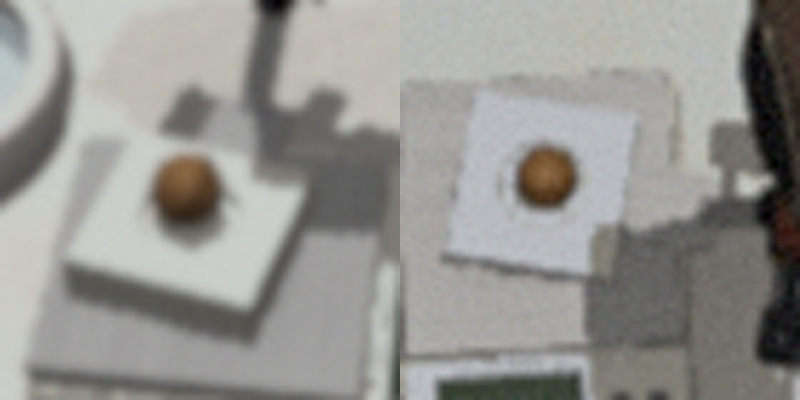

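The side and top views show the tray unmoved, with the blade entering the mouth and no force. Now the last 14 mm, gently.

Request:
carry_out(motion=[0,0.004,0.025,0,0,0,0.008,0.05,0,0,0,0.01,0.07,0,0,0,0.012,0.085,0,0,0,0.014,0.1,0,0,0,0.014,0.1,0,0,0,0.014,0.1,0,0,0,0.014,0.1,0,0,0,0.014,0.1,0,0])

```text
time_s: 13.35
ee_pos: [0.5316, -0.0852, 0.0908]
orientation: [180.0, -0.0, 82.0]
force: [0.2, 0.2, -1.6]
grip_width: 0.02
grip_force: 59.8
```

Run:
```python
from h import *
np.set_printoptions(precision=4,suppress=True)
ts=[]
for k in range(3):
  t=robot.read_camera("top");m=[m for m in robot.mark_of("nut_center","top")[:1]];print([(x["centre"],onz(t,x["centre"],.085)[:2]) for x in m])
  x=[m for m in robot.mark_of("tray_pocket","top") if m["centre"][0]<310 and m["centre"][1]<240][:1];print("pocket",[(m["centre"],onz(t,m["centre"],.068)[:2]) for m in x])
s=robot.read_state();print(s["time_s"],s["ee_pos"],s["orientation"],s["force"],s["moment"])
# plate blob in top (white)
g=cv2.cvtColor(t["color"],cv2.COLOR_BGR2GRAY)[180:250,265:335];o=cv2.cvtColor(cv2.imread("pics/t2.png"),cv2.COLOR_BGR2GRAY)
for im in (cv2.cvtColor(cv2.imread("pics/top.png"),cv2.COLOR_BGR2GRAY)[190:235,262:300],cv2.cvtColor(t["color"],cv2.COLOR_BGR2GRAY)[190:235,262:300]): 
    print(im.shape, np.mean(im)); 
a=cv2.imread("pics/top.png")[192:232,266:298].astype(np.float32).mean(2);b=t["color"][192:232,266:298].astype(np.float32).mean(2)
print(cv2.phaseCorrelate(a,b,cv2.createHanningWindow(a.shape[::-1],cv2.CV_32F)))
```

```text
[([287.7, 210.5], array([0.5543, 0.0587]))]
pocket [([286.4, 210.9], array([0.5558, 0.0638]))]
[([289.7, 210.0], array([0.5558, 0.0526]))]
pocket [([289.3, 213.0], array([0.5493, 0.0548]))]
[([289.4, 209.0], array([0.5589, 0.0536]))]
pocket [([283.8, 210.4], array([0.5574, 0.0718]))]
13.8 [ 0.5316 -0.0853  0.0908] [179.9977   0.0005  82.0418] [-0.2268  0.0851 -2.1693] [-0.213  -0.04    0.0228]
(45, 38) 147.34152046783626
(45, 38) 161.49590643274854
((-1.511439551299599, -0.041067238092349356), 0.9983523998409509)
```

The tray has followed by about 4 mm (image shift −1.5 px), so the toe is at the lip. Lifting gently.

Request:
carry_out(motion=[0,0,0,0.012,0,0,0,0,0.024,0,0,0,0,0.036,0,0,0,0,0.05,0,0,0,0,0.075,0,0,0,0,0.11,0,0,0,0,0.155,0,0,0,0,0.2,0,0,0,0,0.24,0,0,0,0,0.27,0,0,0,0,0.285,0,0,0,0,0.285,0])

```text
time_s: 15.3
ee_pos: [0.5316, -0.0853, 0.1336]
orientation: [180.0, 0.0, 82.0]
force: [-1.2, -0.4, -2.6]
grip_width: 0.0199
grip_force: 59.8
```

Run:
```python
from h import *
np.set_printoptions(precision=4,suppress=True)
C={n:robot.read_camera(n) for n in("top","side")};s=robot.read_state();print(s["time_s"],s["ee_pos"],s["orientation"],s["force"],s["moment"])
u=np.array([.139,.99,0]);p=s["ee_pos"]+.144*u;p[2]+=.0187-.046;print("pred pocket",p)
for n,c in C.items():
    print(n,"pred",proj(c,p),"nut",proj(c,p+[0,0,.017]))
    for q in("tray_pocket","nut_center","lens","lifter_toe"):print(q,[(round(m["conf"],2),m["centre"]) for m in robot.mark_of(q,n)[:3]])
b=np.hstack([cv2.resize(c["color"][y:y+100,x:x+100],(400,400),interpolation=cv2.INTER_CUBIC) for c,x,y in((C["side"],270,190),(C["top"],250,160))])
cv2.imwrite("pics/cmp4.png",b)
```

```text
15.4 [ 0.5314 -0.0853  0.1334] [-179.9795   -0.0007   82.0399] [-0.559   0.5265 -3.4023] [-0.3345  0.0305 -0.0221]
pred pocket [0.5514 0.0573 0.1061]
top pred [287.7091 210.2904] nut [287.3411 209.3471]
tray_pocket [(0.75, [286.7, 210.9]), (0.73, [348.9, 283.7])]
nut_center [(0.54, [288.8, 208.6])]
lens [(0.85, [185.6, 175.5]), (0.67, [413.8, 243.9])]
lifter_toe []
side pred [317.5961 254.1456] nut [317.4342 249.3559]
tray_pocket [(0.9, [404.0, 245.4]), (0.82, [316.9, 253.0])]
nut_center [(0.49, [314.5, 249.1])]
lens [(0.56, [267.0, 244.1])]
lifter_toe []
```

View pics/cmp4.png

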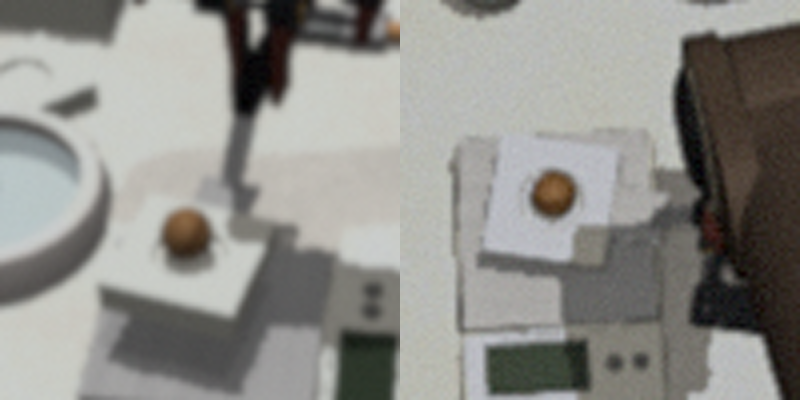

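The tray is lifted clear on the blade, walnut in its pocket at (187,232) in the side crop and (553,193) in the top crop, with no sag. Before going under the lamp I'll check the camera mount's clearance.

Run:
```python
from h import *
np.set_printoptions(precision=4,suppress=True)
print(np.array(robot.read_camera("wrist")["T_tool_cam"]))
t=robot.read_camera("top");s=robot.read_camera("side")
for n,c in(("top",t),("side",s)):
    m=robot.outline_of("lens",n)
    print(n,[(k["conf"],k["rect"]) for k in m[:2]],onz(c,[(m[0]["rect"][0]+m[0]["rect"][2])/2,(m[0]["rect"][1]+m[0]["rect"][3])/2],.353) if m else 0)
    print([(k["conf"],onz(c,k["centre"],.34)) for k in robot.mark_of("lens",n)[:1]])
```

```text
[[ 0.0001 -0.9608 -0.2772  0.0763]
 [ 1.      0.0002 -0.0003  0.0013]
 [ 0.0004 -0.2772  0.9608 -0.1634]
 [ 0.      0.      0.      1.    ]]
top [(0.67, [143.6, 100.1, 214.4, 201.2]), (0.33, [270.3, 191.1, 307.0, 227.8])] [0.6547 0.3004 0.353 ]
[(0.96, array([0.5965, 0.2886, 0.34  ]))]
side [(0.84, [141.4, 215.6, 296.3, 399.5]), (0.72, [308.3, 240.0, 323.2, 254.7])] [0.6154 0.4406 0.353 ]
[(0.74, array([0.5881, 0.2927, 0.34  ]))]
```

The camera mount passes above and outside the ring. The lens is at about (0.598, 0.290). Carrying in two smooth legs.

Request:
carry_out(motion=[0,0.006,0.03,0.02,0,0,0.016,0.08,0.055,0,0,0.03,0.15,0.105,0,0,0.046,0.23,0.16,0,0,0.064,0.32,0.225,0,0,0.082,0.41,0.29,0,0,0.1,0.5,0.35,0,0,0.116,0.58,0.41,0,0,0.13,0.65,0.46,0,0,0.142,0.71,0.5,0,0,0.15,0.745,0.525,0,0,0.153,0.757,0.533,0])

```text
time_s: 17.65
ee_pos: [0.5546, 0.0285, 0.2136]
orientation: [180.0, 0.0, 82.1]
force: [0.1, -0.0, -3.3]
grip_width: 0.02
grip_force: 59.8
```

Request:
carry_out(motion=[0,0.006,0.03,0.012,0,0,0.016,0.08,0.032,0,0,0.03,0.15,0.06,0,0,0.046,0.23,0.093,0,0,0.064,0.32,0.13,0,0,0.082,0.41,0.166,0,0,0.1,0.5,0.2,0,0,0.116,0.58,0.235,0,0,0.13,0.65,0.263,0,0,0.142,0.71,0.288,0,0,0.15,0.745,0.302,0,0,0.153,0.757,0.307,0])

```text
time_s: 19.15
ee_pos: [0.5775, 0.142, 0.2596]
orientation: [-180.0, 0.0, 82.1]
force: [0.2, -0.5, -3.4]
grip_width: 0.0197
grip_force: 59.8
```

Request:
carry_out(motion=[0,0,0,0,0,0,0,0,0,0,0,0,0,0,0,0,0,0,0,0,0,0,0,0,0,0,0,0,0,0])

```text
time_s: 19.9
ee_pos: [0.5775, 0.1418, 0.2596]
orientation: [180.0, 0.0, 82.0]
force: [-0.8, 1.2, -3.9]
grip_width: 0.0197
grip_force: 59.8
```

Run:
```python
from h import *
np.set_printoptions(precision=4,suppress=True)
C={n:robot.read_camera(n) for n in("top","side")};s=robot.read_state();print(s["time_s"],s["ee_pos"],s["orientation"],s["force"],s["moment"],s["grip_force"])
u=np.array([.139,.99,0]);p=s["ee_pos"]+.144*u;p[2]+=.0187-.046;print("pred pocket",p)
for n,c in C.items():
    print(n,"pred",proj(c,p),"nut",proj(c,p+[0,0,.017]))
    for q,z in(("tray_pocket",p[2]),("nut_center",p[2]+.017),("lens",.34)):print(q,[(round(m["conf"],2),m["centre"],onz(c,m["centre"],z)) for m in robot.mark_of(q,n)[:3]])
```

```text
20.0 [0.5775 0.1418 0.2596] [179.9995   0.0006  82.0448] [ 0.1495  0.3747 -2.8037] [-0.3375 -0.0508  0.0137] 59.83988106250763
pred pocket [0.5975 0.2844 0.2323]
top pred [199.4125 185.672 ] nut [197.5038 184.1977]
tray_pocket [(0.74, [198.5, 184.4], array([0.601 , 0.287 , 0.2323]))]
nut_center []
lens [(0.67, [185.2, 174.8], array([0.599 , 0.2867, 0.34  ]))]
side pred [269.5957 284.9066] nut [268.7452 279.0016]
tray_pocket [(0.88, [401.4, 242.7], array([0.348 , 0.1159, 0.2323])), (0.84, [268.5, 283.9], array([0.6004, 0.2823, 0.2323]))]
nut_center [(0.8, [265.3, 279.6], array([0.6036, 0.2871, 0.2493]))]
lens [(0.67, [265.6, 248.1], array([0.5915, 0.2925, 0.34  ]))]
```

The pocket measures about (0.600, 0.285), the lens about (0.597, 0.289), and the pocket is 0.108 m below it. The load is unchanged and the walnut is seen in place. Handing in.

```bash
python3 -c "
from plant import robot
print(robot.sign_off())"
```

```text
the job is handed in; nothing more can be done
None
```

I handed the job in at about 20 s. The lifter was still gripped at 60 N, level and still, with the walnut in the tray pocket about 5 mm off the lens axis and 11 cm below the lens; the sign-off returned no verdict.

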